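Clamp a watch glass in the bonding stand

ROBOT

A 6-joint arm with a two-finger parallel gripper is mounted at the origin on a cart in front of the work surface, level with it; the furniture and walls round the work are solid. World frame = base frame: x ahead of the robot, y to its left, z up, the work surface at z = 0. Lengths are in mm, angles in rad, forces in N, time in s.
With the tool pointing down it reaches from about 400 to 925 mm from the base axis. Payload 12.5 kg.
Tool frame: the origin (TCP) lies at the very end of the fingers, on their centre line; the grasp point (between the pads) lies 19 mm behind it; z points along the fingers, y is the line along which they close (so a half turn about z gives the same grasp; the last joint's range is limited). The gripper opens to 95 mm and grips with 3 to 60 N. Pads are 20 mm wide; open, the fingers measure 119 mm over their backs; the gripper's body (75 mm by 180 mm) begins 59 mm behind the grasp point.
Start: joints at [-1.315, 0.491, 1.559, -0, 1.092, -0.106], TCP at [221.247, -584.548, 214.661] pointing down, gripper open.
Joint ranges: [-3.1, 3.1], [-0.84, 2.19], [0.05, 2.79], [-1.13, 4.28], [0.06, 2.93], [-2.69, 2.69]. Speed limits (rad/s): [2.22, 2.22, 2.79, 3.14, 3.14, 3.14].

INTERFACE

Orientations are given as [roll, pitch, yaw] about the fixed x, y, z axes, in that order (R = Rz(yaw) Ry(pitch) Rx(roll)).
In Python, from cell import state, imaging, env, spot_in, mark_of gives the robot as it stands. The module is installed in compiled form; this text tells all that it offers.
- The arm moves only by the tool step_arm, never from a script. Its argument "increments" is a list of rows, each an object with "slide": the shift along the tool's x, y, z in m, a list of three; "roll": the turn about the tool's z in rad. A call has 1 to 5 rows; each row is the pose to reach, as a shift and turn from the pose commanded when the call began, along the tool's axes at that moment; what a row does not reach only later rows make up. A row lasts 1/8 s, in which the tool goes at most 62.5 mm and 10.7 degrees, less where a joint would pass 70% of its speed; a pose out of reach is approached as far as the arm can. A call with a gripper value outside its range is refused whole. "fingers" is the opening, from 0 (shut) to 1 (fully open), set as the call begins (left out, the last holds). The fingers move at their own pace and stop on an object; the grip force is fixed at half the most. Time passes only in rows, so rows that repeat a pose let the fingers close. It gives the time, the measured TCP pose, the force, the opening and the grip force at its end, in the units of the state.
- state(): the state, without advancing time (a new reading comes with each control period).
- imaging.read_camera(name): name is "scene" or "top"; returns a dict with "color" (400x640x3 uint8, red, green, blue), "z_map" (400x640 float32, mm along the optical axis (not along the pixel's ray), 0 where there is no reading), "intrinsics" (3x3 intrinsics, pixels), "distortion" ([k1, k2, p1, p2, k3] as OpenCV has them; the pictures are not rectified), "camera_from_world" (4x4, takes a point from world to camera coordinates). Camera axes: x right, y up, looking along -z (the intrinsics and any distortion apply to the point x, -y, -z); pixel columns grow to the right and rows downward; lengths in mm; the calibration is good to about 2 mm. A picture is of the moment at which its call begins.
- env.job_done(): hands the job in; it is judged then, once.
Trained networks look in the newest picture that a camera, given by its name, has taken for a name from the list of things; names that differ only in an ending like _2 or _b are one class to them, and where a whole thing is asked for, a point or a joint stands for the part that bears it (a point fixed in the world has none). Each returns a list of dicts, best first, with "confidence" (0 to 1); they miss things now and then, are a little off and sometimes report something else, mostly with a low value. They report only what shows in the picture. A call takes as long as a camera call.
- spot_in(camera, target): "bbox" ([left, top, right, bottom] in pixels, round what is visible of it).
- mark_of(camera, target): "uv" ([column, row] in pixels: a listed point, or the origin of a listed thing).
The state is a dict: "t": time; "joints": joint angles; "qvel": joint speeds; "tau": joint torques, N m; "eef_pos": TCP position; "tcp_rot": TCP orientation; "ft_force": force on the tool from outside, world axes, zero at the start; "moment": the same for the moment, N m; "opening": opening from 0.0 (shut) to 1.0 (fully open); "grip_force": force on a finger pad.
Only numpy, scipy, OpenCV 4.12 (cv2) and the standard library are available. Lean on these libraries where they do the work, as an engineer would, in place of code of your own. Each camera call takes 0.05 s, during which the arm holds its last target. There are 200 camera calls.

TASK

The watch in the bonding stand's tray needs its glass held down while the adhesive sets. First push the tray fully home against its stop, then untwist the telescoping spindle to free it, draw it down until its rubber foot presses on the glass with about 10 newtons, never more than 25, and twist it back to lock so that the stand keeps up the pressure by itself. Leave the loose things around the stand undisturbed.

Things in the scene. Friction and masses are not known exactly. Their poses are not given: they have to be found in the camera images.
- stand: Heavy fixed bench stand: grey base plate 164 x 92 x 12 mm, a steel pillar at its back, and an arm that carries a vertical sleeve (35 mm across, z 92 to 136 mm) over the tray. Origin on the work surface straight under the spindle's axis; the tray comes out towards the stand's -x, the pillar (140 mm high) stands at x = +66 mm. z is up.
- tray (a joint): How far the aluminium tray with the watch (66 x 62 mm, between two steel rails) is drawn out of the stand towards the stand's -x, in m: 0 is home against the stop with the watch centred under the foot, 0.062 is the limit. It slides level with about 2.5 N of friction and stays where it is left.
- tray_knob (a point): The tray's knob, a black upright post 13 mm in diameter (15 mm at its head), on a rod 98 mm in front of the tray's centre. The point lies on its axis 30 mm above the work surface; the post runs from z = 8 to 43 mm, and nothing lies within 55 mm beside it.
- nest: White round nest, 55 mm across, wall 4.5 mm, in mid-tray, with a round steel watch head (40 mm across, dial up) in it on a rubber packing cushion. Origin on the nest's axis 22.5 mm above the work surface. The watch's clear glass, 30 mm across, has its top anywhere from 33 to 48 mm above the work surface, differing from watch to watch: not measured, it must be felt. The watch does not yield.
- quill (a joint): Height setting of the telescoping spindle in m: how far it is drawn down out of the sleeve, 0 fully up, limit 0.060. Unlocked it slides with about 1.4 N of friction and stays where it is left: it weighs about 1.1 N and does not drop. Locked it holds against about 45 N either way.
- spindle (a joint): Twist of the telescoping spindle in rad: 0 fully locked (stop), growing counter-clockwise seen from above to 1.3 (stop). An eccentric inside grips from about 0 to 1.0; from 1.0 to 1.3 the spindle is free to slide. Turning takes up to 0.45 N m and it stays where it is left.
- knob_grip (a point): Centre of the black bar handle on top of the spindle, on its vertical axis, 219 mm above the work surface less the value of quill. The bar is 42 mm long, 16.5 mm thick and 26 mm high (13 mm above to 13 mm below this point); the point's x runs along the bar, so take it across its y. At twist 0 the bar lies along the stand's x. Below it is a tube 15 mm in diameter.
- foot: Black rubber foot under the spindle, 20 mm across; it does not turn with the twist. It is sprung and gives about 1 mm per 10 N, 4 mm at most. Its underside is 85 mm above the work surface less the value of quill; its body origin is 85 mm below that underside.
- loupe: Black eye loupe, 37 mm across and 30 mm high, loose beside the stand; origin in the centre of its underside. To be left alone.
- tweezers: Steel tweezers, 119 x 13 x 6 mm, lying loose beside the stand; origin under its middle. To be left alone.
- case_block: Turned steel case holder, 39 x 45 x 23 mm, loose beside the stand; origin under its middle. To be left alone.
- oil_cup: Black oil cup, 28 mm across and 13 mm high, loose beside the stand; origin under its middle. To be left alone.
- spacer_ring: Black spacer ring, 38 mm across and 4 mm high, loose beside the stand; origin under its middle. To be left alone.
- movement_holder: Small black and steel movement vise, 26 x 66 x 28 mm, loose behind the stand; origin under its middle. To be left alone.

How it is judged (in metres and radians):
On the way, in this order (a step that is already met when the one before it is completed fails the run):
1. the tray is home (within 2 mm of its stop) with the foot still clear of the watch (value of joint tray below 0.002 m and contact force between foot and nest below 0.5 N), for 0.1 s.
2. the spindle is twisted free (more than 1.0 rad) (value of joint spindle above 1 rad), for 0.1 s.
3. while free, the foot is brought to press on the watch glass with more than 3 N (value of joint spindle above 0.9 rad and value of joint tray below 0.003 m and contact force between foot and nest above 3 N), for 0.1 s.
At the end, for the whole second after the job is handed in: The tray is home (within 3 mm of its stop), the spindle is twisted back to locked (under 0.2 rad) and at rest, and with the robot away the foot still presses on the watch glass with 6 to 14 N (value of joint tray below 0.003 m and value of joint spindle below 0.2 rad and contact force between foot and nest between 6 and 14 N and velocity of joint quill between -0.002 and 0.002 m/s); the robot touches nothing.
It fails at once if the foot presses on the watch with more than 25 N (contact force between foot and nest above 25 N).
It fails at once if a loose thing round the stand is moved by more than 20 mm (distance of any of loupe, tweezers, case_block, oil_cup, spacer_ring, movement_holder from where it was at the start of the episode above 0.02 m).
It also fails if it takes over 54 s, if anything falls off the work surface, if the arm or the gripper's body presses on something with over 40 N, if the wrist force passes 120 N, or if a joint passes its speed limit or range.

## Working session

There is one attempt and no reset: what is moved stays moved. The work goes in short steps, Python scripts to look and compute and a tool call to move; the robot and the scene stay as the last step left them, time stands still between calls to the robot, and variables do not carry over. Pictures are saved under pics/ and viewed, at most 10 in all, crops included, and the job is handed in when it is done.

Besides the shell and the picture viewer there is one more tool, called after "Request:" as name(argument=value, ...), one argument or row to a line, values as JSON. step_arm: Moves the arm, as the interface text tells. Its arguments: {"type":"object","properties":{"increments":{"type":"array"},"fingers":{"type":"number"}},"required":["increments"]}

```bash
mkdir -p pics
cat > h.py <<'E'
import numpy as np, cv2
from cell import state, imaging, env, spot_in, mark_of
def ray(im,uv):
    K=np.array(im["intrinsics"],float);D=np.array(im["distortion"],float)
    p=cv2.undistortPoints(np.array([[uv]],float),K,D)[0,0]
    T=np.linalg.inv(np.array(im["camera_from_world"]))
    return T[:3,3],T[:3,:3]@np.array([p[0],-p[1],-1.])
def at_z(im,uv,z):
    o,d=ray(im,uv);return o+d*(z-o[2])/d[2]
def at_depth(im,uv):
    o,d=ray(im,uv);u,v=int(uv[0]),int(uv[1]);return o+d*float(np.median(im["z_map"][v-1:v+2,u-1:u+2]))
E
python3 - <<'E'
from h import *
np.set_printoptions(precision=1,suppress=True)
for c in ("scene","top"):
    im=imaging.read_camera(c)
    cv2.imwrite(f"pics/{c}0.png",im["color"][:,:,::-1])
    print(c,np.linalg.inv(np.array(im["camera_from_world"]))[:3,3])
    for n,z in (("stand",0),("tray_knob",30),("knob_grip",219),("nest",22.5),("loupe",0),("movement_holder",0),("case_block",0),("oil_cup",0),("tweezers",0),("spacer_ring",0)):
        for m in mark_of(c,n)[:2]: print(n,np.array(m["uv"]),round(m["confidence"],2),at_z(im,m["uv"],z))
print(state())
E
```

```text
scene [300.6 454.4 725.2]
stand [310.4 258.2] 0.93 [637.7 -47.3   0. ]
stand [254.9 278.7] 0.61 [693.2  51.3   0. ]
tray_knob [370.8 299.5] 0.57 [487.9 -11.2  30. ]
knob_grip [311.  180.2] 0.68 [625.3 -26.4 219. ]
nest [330.5 268.9] 0.77 [583.1 -32.2  22.5]
nest [285.  296.6] 0.27 [614.3  63.8  22.5]
movement_holder [270.1 218. ] 0.47 [767.  -87.6   0. ]
case_block [245.  250.2] 0.57 [752.5   9.2   0. ]
tweezers [343.1 242.7] 0.44 [ 607.5 -117.1    0. ]
spacer_ring [256.5 276.1] 0.61 [694.6  45.    0. ]
top [ 502.1  -82.2 1043. ]
stand [303.6 221.2] 0.89 [635.8 -44.    0. ]
tray_knob [284.  295.2] 0.82 [487.1  -3.2  30. ]
knob_grip [298.5 208.6] 0.77 [628.6 -44.2 219. ]
nest [296.5 246.7] 0.91 [582.  -29.4  22.5]
loupe [253.4 230.5] 0.65 [619.5  59.7   0. ]
movement_holder [319.3 164.3] 0.45 [754.5 -79.6   0. ]
case_block [272.  162.8] 0.59 [760.9  19.4   0. ]
oil_cup [348.8 181.6] 0.64 [ 715.8 -139.7    0. ]
tweezers [254.9 195.6] 0.53 [692.2  55.9   0. ]
tweezers [341.4 234.2] 0.51 [ 606.8 -120.5    0. ]
spacer_ring [253.7 197.9] 0.52 [687.4  58.4   0. ]
{'t': 1.1, 'joints': array([-1.3,  0.5,  1.6,  0. ,  1.1, -0.1]), 'qvel': array([-0.,  0.,  0., -0., -0., -0.]), 'tau': array([  0. , -61.2, -25.8,   0.1,   0. ,  -0. ]), 'eef_pos': array([ 221.3, -584.5,  214.7]), 'tcp_rot': array([3.1, 0. , 0.4]), 'ft_force': array([-0.5, -1.5, -0. ]), 'moment': array([-0.,  0., -0.]), 'grip_force': 0.0, 'opening': 0.9993321226130505}
```

Run:
```python
import cv2
a=cv2.imread("pics/scene0.png")[120:340,200:440];b=cv2.imread("pics/top0.png")[120:340,200:400]
cv2.imwrite("pics/c1.png",cv2.hconcat([cv2.resize(a,None,fx=1.8,fy=1.8,interpolation=2),cv2.resize(b,None,fx=1.8,fy=1.8,interpolation=2)]))
from h import *
print(state()["tcp_rot"])
```

```text
[3.14146448e+00 1.31632445e-05 3.61817201e-01]
```

View pics/c1.png

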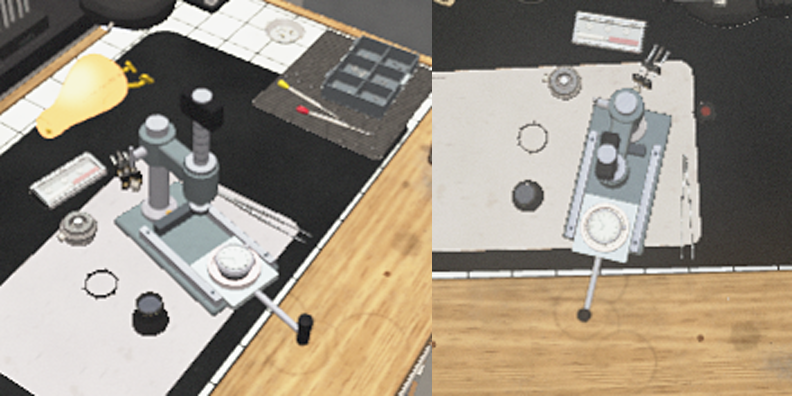

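The picture matches the networks: the tray is drawn out, with its knob at top (284,295) and scene (369,302). The bar handle lies along the stand's x at top (298,207), and the stand yaw is about -0.265. I'm moving to above the tray knob.

Request:
step_arm(
  increments=[
    {"slide": [0.041, -0.0405, 0]},
    {"slide": [0.082, -0.081, 0]},
    {"slide": [0.123, -0.1215, 0]},
    {"slide": [0.164, -0.162, 0]},
    {"slide": [0.205, -0.2025, 0]},
  ],
)

```text
invalid input at $.increments[0]: expected keys slide, roll
```

Request:
step_arm(
  increments=[
    {"slide": [0.041, -0.0405, 0]},
    {"slide": [0.082, -0.081, 0]},
    {"slide": [0.123, -0.1215, 0]},
    {"slide": [0.164, -0.162, 0]},
    {"slide": [0.205, -0.2025, 0]},
  ],
)

```text
invalid input at $.increments[0]: expected keys slide, roll
```

Request:
step_arm(
  increments=[
    {"slide": [0.022, -0.022, 0.02], "roll": 0.157},
    {"slide": [0.044, -0.043, 0.04], "roll": 0.314},
    {"slide": [0.044, -0.043, 0.08], "roll": 0.471},
    {"slide": [0.044, -0.043, 0.11], "roll": 0.627},
    {"slide": [0.044, -0.043, 0.12], "roll": 0.627},
  ],
)

```text
t: 1.72
eef_pos: [247.1, -528.2, 93.3]
tcp_rot: [-3.14, 0.001, -0.264]
ft_force: [-0.0, -1.1, 0.6]
opening: 1.0
grip_force: 0.0
```

Run:
```python
from h import *
np.set_printoptions(precision=2,suppress=True)
from scipy.optimize import least_squares
s=state();print(s["t"],s["eef_pos"],s["tcp_rot"],s["ft_force"])
R={}
for c in ("scene","top"):
    im=imaging.read_camera(c); cv2.imwrite(f"pics/{c}1.png",im["color"][:,:,::-1])
    for n,z in (("stand",0),("tray_knob",30),("nest",22.5),("knob_grip",200)):
        for m in mark_of(c,n)[:1]:
            print(c,n,np.array(m["uv"]),round(m["confidence"],2),at_z(im,m["uv"],z)); R[c,n]=ray(im,m["uv"])
for n in ("knob_grip","tray_knob"):
    if ("scene",n) in R and ("top",n) in R:
        A=0;b=0
        for c in ("scene","top"):
            o,d=R[c,n];d=d/np.linalg.norm(d);P=np.eye(3)-np.outer(d,d);A=A+P;b=b+P@o
        print("tri",n,np.linalg.solve(A,b))
a=cv2.imread("pics/scene1.png")[120:340,200:440];b=cv2.imread("pics/top1.png")[120:340,200:400]
cv2.imwrite("pics/c2.png",cv2.hconcat([cv2.resize(a,None,fx=1.8,fy=1.8,interpolation=2),cv2.resize(b,None,fx=1.8,fy=1.8,interpolation=2)]))
```

```text
1.725 [ 247.05 -528.22   93.29] [-3.14  0.   -0.26] [-0.03 -1.14  0.6 ]
scene stand [309.  258.9] 0.77 [638.91 -44.37   0.  ]
scene tray_knob [371.8 299.1] 0.8 [486.89 -12.9   30.  ]
scene nest [330.3 269.6] 0.64 [582.49 -30.61  22.5 ]
scene knob_grip [308.7 181.2] 0.63 [639.09 -40.21 200.  ]
top stand [302.9 219. ] 0.76 [640.36 -42.62   0.  ]
top tray_knob [284.5 295.5] 0.61 [486.49  -4.16  30.  ]
top nest [295.9 248.2] 0.59 [579.09 -28.13  22.5 ]
top knob_grip [299.3 207.9] 0.83 [632.67 -44.64 200.  ]
tri knob_grip [636.39 -42.87 198.37]
tri tray_knob [485.38  -5.44  40.4 ]
```

View pics/c2.png

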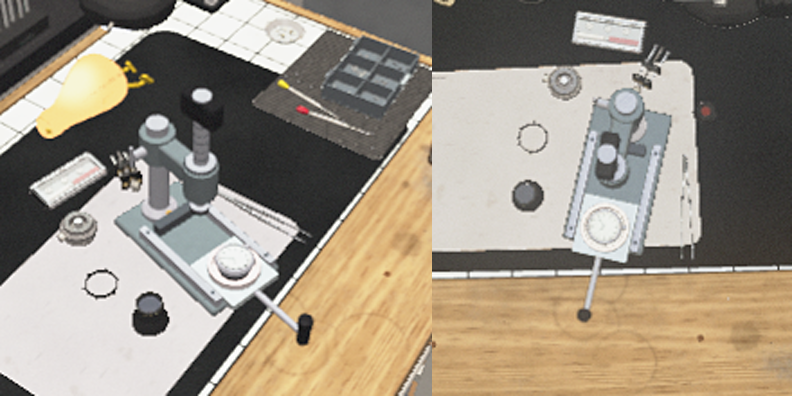

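The scene is unchanged. The tool is still far off, because both keys are needed in every row. Now moving to above the knob.

Request:
step_arm(
  increments=[
    {"slide": [0.0095, -0.0567, -0.02], "roll": 0},
    {"slide": [0.019, -0.1134, -0.02], "roll": 0},
    {"slide": [0.0285, -0.17, -0.02], "roll": 0},
    {"slide": [0.038, -0.2268, -0.02], "roll": 0},
    {"slide": [0.0475, -0.2836, -0.02], "roll": 0},
  ],
)

```text
t: 2.85
eef_pos: [368.0, -266.0, 115.0]
tcp_rot: [3.141, -0.001, -0.265]
ft_force: [1.5, 0.2, -0.2]
opening: 0.997
grip_force: 0.0
```

Request:
step_arm(
  increments=[
    {"slide": [0.0095, -0.0567, 0], "roll": 0},
    {"slide": [0.019, -0.1134, 0], "roll": 0},
    {"slide": [0.0285, -0.17, 0], "roll": 0},
    {"slide": [0.038, -0.2268, 0], "roll": 0},
    {"slide": [0.0475, -0.2836, 0], "roll": 0},
  ],
)

```text
t: 3.48
eef_pos: [488.3, -4.4, 115.0]
tcp_rot: [-3.142, -0.001, -0.265]
ft_force: [1.0, -0.8, -0.6]
opening: 1.0
grip_force: 0.0
```

Request:
step_arm(
  increments=[
    {"slide": [0, 0, 0], "roll": 0},
    {"slide": [0, 0, 0], "roll": 0},
  ],
)

```text
t: 3.72
eef_pos: [487.3, -6.3, 114.7]
tcp_rot: [3.141, 0.0, -0.264]
ft_force: [-0.5, -0.2, -0.2]
opening: 0.997
grip_force: 0.0
```

Request:
step_arm(
  increments=[
    {"slide": [0, 0, 0.04], "roll": 0},
    {"slide": [0, 0, 0.08], "roll": 0},
    {"slide": [0, 0, 0.1], "roll": 0},
    {"slide": [0, 0, 0.1], "roll": 0},
  ],
)

```text
t: 4.22
eef_pos: [486.6, -7.6, 13.7]
tcp_rot: [3.141, 0.003, -0.267]
ft_force: [0.4, 1.3, 0.7]
opening: 1.001
grip_force: 0.0
```

Request:
step_arm(
  increments=[
    {"slide": [0, 0, 0], "roll": 0},
    {"slide": [0, 0, 0], "roll": 0},
    {"slide": [0, 0, 0], "roll": 0},
    {"slide": [0, 0, 0], "roll": 0},
    {"slide": [0, 0, 0], "roll": 0},
  ],
  fingers=0,
)

```text
t: 4.85
eef_pos: [487.6, -6.2, 14.8]
tcp_rot: [3.142, -0.0, -0.265]
ft_force: [0.4, 0.2, 0.6]
opening: 0.535
grip_force: 0.0
```

Request:
step_arm(
  increments=[
    {"slide": [0, 0, 0], "roll": 0},
    {"slide": [0, 0, 0], "roll": 0},
    {"slide": [0, 0, 0], "roll": 0},
    {"slide": [0, 0, 0], "roll": 0},
    {"slide": [0, 0, 0], "roll": 0},
  ],
  fingers=0,
)

```text
t: 5.48
eef_pos: [487.7, -5.5, 14.6]
tcp_rot: [-3.141, -0.0, -0.265]
ft_force: [2.3, 9.7, -0.5]
opening: 0.144
grip_force: 30.0
```

Request:
step_arm(
  increments=[
    {"slide": [0.015, 0, 0], "roll": 0},
    {"slide": [0.03, 0, 0], "roll": 0},
    {"slide": [0.042, 0, 0], "roll": 0},
    {"slide": [0.048, 0, 0], "roll": 0},
    {"slide": [0.048, 0, 0], "roll": 0},
  ],
)

```text
t: 6.1
eef_pos: [534.8, -17.7, 14.7]
tcp_rot: [-3.14, -0.001, -0.265]
ft_force: [5.3, 14.6, -1.0]
opening: 0.146
grip_force: 30.0
```

Request:
step_arm(
  increments=[
    {"slide": [0.002, 0, 0], "roll": 0},
    {"slide": [0.003, 0, 0], "roll": 0},
  ],
)

```text
t: 6.35
eef_pos: [536.7, -18.2, 14.6]
tcp_rot: [-3.14, 0.001, -0.265]
ft_force: [2.1, 15.0, 1.1]
opening: 0.143
grip_force: 30.0
```

Request:
step_arm(
  increments=[
    {"slide": [0.002, -0.0015, 0], "roll": 0},
    {"slide": [0.004, -0.0015, 0], "roll": 0},
    {"slide": [0.004, -0.0015, 0], "roll": 0},
  ],
)

```text
t: 6.72
eef_pos: [539.3, -18.5, 14.5]
tcp_rot: [3.142, 0.004, -0.265]
ft_force: [-5.8, 7.6, 6.7]
opening: 0.144
grip_force: 30.0
```

Request:
step_arm(
  increments=[
    {"slide": [0.002, 0, 0], "roll": 0},
    {"slide": [0.003, 0, 0], "roll": 0},
    {"slide": [0.003, 0, 0], "roll": 0},
  ],
)

```text
t: 7.1
eef_pos: [539.2, -18.5, 14.3]
tcp_rot: [3.141, 0.01, -0.265]
ft_force: [-18.2, 10.8, 15.0]
opening: 0.141
grip_force: 30.0
```

Request:
step_arm(
  increments=[
    {"slide": [-0.002, 0, 0], "roll": 0},
    {"slide": [-0.002, 0, 0], "roll": 0},
    {"slide": [-0.002, 0, 0], "roll": 0},
  ],
  fingers=0.5,
)

```text
t: 7.48
eef_pos: [542.3, -19.8, 14.6]
tcp_rot: [3.142, -0.001, -0.265]
ft_force: [-0.0, -0.2, 0.6]
opening: 0.402
grip_force: 0.0
```

Request:
step_arm(
  increments=[
    {"slide": [0, 0, -0.05], "roll": 0},
    {"slide": [-0.01, 0, -0.11], "roll": 0},
    {"slide": [-0.02, 0, -0.17], "roll": 0},
    {"slide": [-0.02, 0, -0.23], "roll": 0},
    {"slide": [-0.02, 0, -0.255], "roll": 0},
  ],
)

```text
t: 8.1
eef_pos: [523.4, -14.5, 273.3]
tcp_rot: [-3.141, -0.005, -0.265]
ft_force: [0.4, 0.0, -1.3]
opening: 0.5
grip_force: 0.0
```

Run:
```python
from h import *
np.set_printoptions(precision=2,suppress=True)
s=state();print(s["t"],s["eef_pos"],s["tcp_rot"],s["ft_force"],s["opening"])
R={}
for c in ("scene","top"):
    im=imaging.read_camera(c); cv2.imwrite(f"pics/{c}2.png",im["color"][:,:,::-1])
    for n,z in (("stand",0),("tray_knob",30),("nest",22.5),("knob_grip",200)):
        for m in mark_of(c,n)[:1]:
            print(c,n,np.array(m["uv"]),round(m["confidence"],2),at_z(im,m["uv"],z))
a=cv2.imread("pics/scene2.png")[120:340,200:440];b=cv2.imread("pics/top2.png")[120:340,200:400]
cv2.imwrite("pics/c3.png",cv2.hconcat([cv2.resize(a,None,fx=1.8,fy=1.8,interpolation=2),cv2.resize(b,None,fx=1.8,fy=1.8,interpolation=2)]))
```

```text
8.1 [523.37 -14.51 273.31] [-3.14 -0.01 -0.27] [ 0.44  0.04 -1.34] 0.4999141754647349
scene stand [310.8 258.8] 0.79 [636.24 -46.55   0.  ]
scene tray_knob [255.4 275. ] 0.71 [681.44  61.18  30.  ]
scene nest [313.8 251.1] 0.63 [631.86 -49.62  22.5 ]
top stand [300.8 220.1] 0.59 [638.21 -38.25   0.  ]
top tray_knob [350. 183.] 0.47 [ 706.66 -140.32   30.  ]
top nest [302.2 220.5] 0.43 [634.38 -41.99  22.5 ]
top knob_grip [298.9 206.9] 0.5 [634.38 -44.01 200.  ]
```

View pics/c3.png

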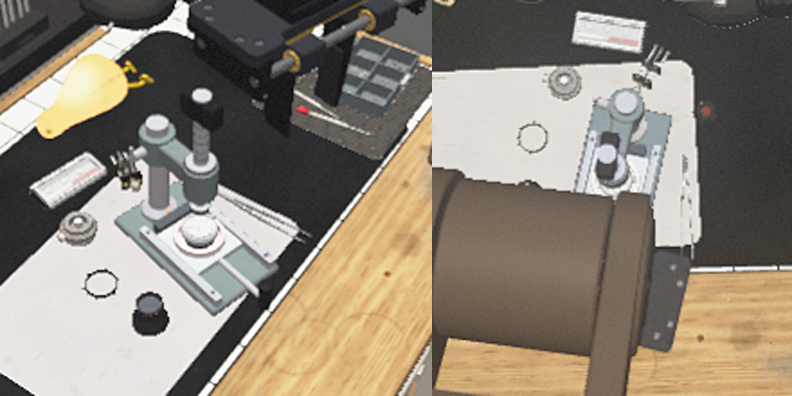

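The tray is home, with the nest under the foot at scene (311,249). The bar handle is still along the stand's x, its centre about (634.5,-44,198). Next I go over it and down.

Request:
step_arm(
  increments=[
    {"slide": [0.04, 0, 0], "roll": 0},
    {"slide": [0.08, -0.001, 0], "roll": 0},
    {"slide": [0.115, -0.001, 0], "roll": 0},
    {"slide": [0.115, -0.001, 0.02], "roll": 0},
    {"slide": [0.115, -0.001, 0.02], "roll": 0},
  ],
)

```text
t: 9.22
eef_pos: [633.3, -43.4, 247.6]
tcp_rot: [3.141, 0.004, -0.265]
ft_force: [-0.3, 0.8, -0.0]
opening: 0.497
grip_force: 0.0
```

Request:
step_arm(
  increments=[
    {"slide": [0, 0, 0.03], "roll": 0},
    {"slide": [0, 0, 0.06], "roll": 0},
    {"slide": [0, 0, 0.072], "roll": 0},
    {"slide": [0, 0, 0.072], "roll": 0},
    {"slide": [0, 0, 0.072], "roll": 0},
  ],
)

```text
t: 9.85
eef_pos: [634.4, -43.5, 179.0]
tcp_rot: [-3.142, -0.002, -0.265]
ft_force: [-0.1, 0.6, 0.1]
opening: 0.499
grip_force: 0.0
```

Run:
```python
from h import *
np.set_printoptions(precision=2,suppress=True)
s=state();print(s["t"],s["eef_pos"],s["tcp_rot"],s["ft_force"],s["opening"])
im=imaging.read_camera("scene")
cv2.imwrite("pics/c4.png",cv2.resize(im["color"][120:290,230:410,::-1],None,fx=3,fy=3,interpolation=2))
```

```text
9.85 [634.42 -43.5  178.97] [-3.14 -0.   -0.27] [-0.14  0.62  0.13] 0.49879425909424235
```

View pics/c4.png

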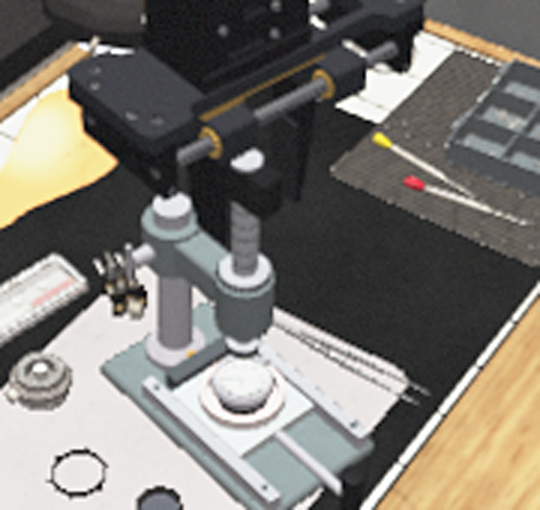

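The bar, at about (255,190) in the crop, sits between the fingers. Closing on it.

Request:
step_arm(
  increments=[
    {"slide": [0, 0, 0], "roll": 0},
    {"slide": [0, 0, 0], "roll": 0},
    {"slide": [0, 0, 0], "roll": 0},
    {"slide": [0, 0, 0], "roll": 0},
    {"slide": [0, 0, 0], "roll": 0},
  ],
  fingers=0,
)

```text
t: 10.52
eef_pos: [633.6, -43.7, 177.7]
tcp_rot: [3.141, 0.001, -0.265]
ft_force: [-3.9, -2.8, 2.2]
opening: 0.172
grip_force: 29.6
```

Request:
step_arm(
  increments=[
    {"slide": [0, 0, 0], "roll": -0.12},
    {"slide": [0, 0, 0], "roll": -0.25},
    {"slide": [0, 0, 0], "roll": -0.37},
    {"slide": [0, 0, 0], "roll": -0.5},
    {"slide": [0, 0, 0], "roll": -0.62},
  ],
)

```text
t: 11.15
eef_pos: [634.3, -44.2, 177.7]
tcp_rot: [3.14, -0.001, 0.358]
ft_force: [0.2, -5.6, -0.3]
opening: 0.171
grip_force: 30.0
```

Run:
```python
from h import *
np.set_printoptions(precision=2,suppress=True)
s=state();print(s["t"],s["eef_pos"],s["tcp_rot"],s["ft_force"],s["moment"],s["opening"])
```

```text
11.15 [634.34 -44.21 177.69] [ 3.14 -0.    0.36] [ 0.21 -5.61 -0.31] [-0.75 -0.08 -0.06] 0.17138081832293217
```

Request:
step_arm(
  increments=[
    {"slide": [0, 0, 0], "roll": -0.14},
    {"slide": [0, 0, 0], "roll": -0.28},
    {"slide": [0, 0, 0], "roll": -0.42},
    {"slide": [0, 0, 0], "roll": -0.58},
    {"slide": [0, 0, 0], "roll": -0.58},
  ],
)

```text
t: 11.78
eef_pos: [634.5, -43.9, 177.7]
tcp_rot: [3.14, -0.0, 0.934]
ft_force: [1.8, -3.4, -1.1]
opening: 0.17
grip_force: 30.0
```

Run:
```python
from h import *
np.set_printoptions(precision=2,suppress=True)
s=state();print(s["t"],s["eef_pos"],s["tcp_rot"],s["ft_force"],s["moment"],s["opening"])
im=imaging.read_camera("scene")
cv2.imwrite("pics/c5.png",cv2.resize(im["color"][120:290,230:410,::-1],None,fx=3,fy=3,interpolation=2))
```

```text
11.775 [634.48 -43.9  177.68] [ 3.14 -0.    0.93] [ 1.77 -3.38 -1.1 ] [-0.98 -0.6   0.01] 0.16953476230295006
```

View pics/c5.png

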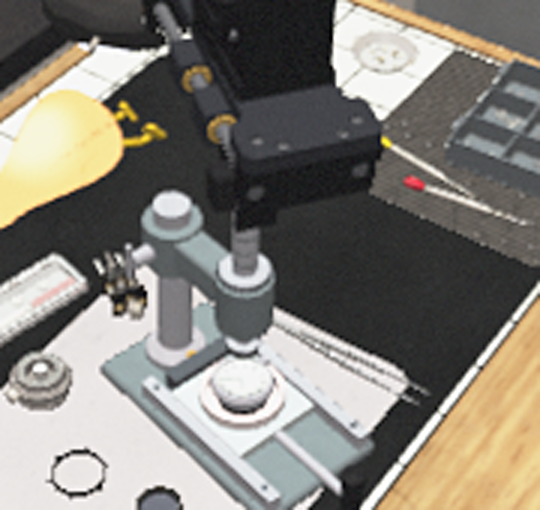

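The tool has turned to 1.2 rad with the bar square in the pads, and the foot at (243,345) in the crop is clear of the watch. I'll lower it a few mm to check that the spindle slides freely.

Request:
step_arm(
  increments=[
    {"slide": [0, 0, 0.002], "roll": 0},
    {"slide": [0, 0, 0.004], "roll": 0},
    {"slide": [0, 0, 0.004], "roll": 0},
  ],
)

```text
t: 12.2
eef_pos: [634.3, -43.7, 173.4]
tcp_rot: [3.141, -0.0, 0.933]
ft_force: [3.7, -4.7, -1.7]
opening: 0.172
grip_force: 30.0
```

Request:
step_arm(
  increments=[
    {"slide": [0, 0, 0.002], "roll": 0},
    {"slide": [0, 0, 0.004], "roll": 0},
    {"slide": [0, 0, 0.006], "roll": 0},
    {"slide": [0, 0, 0.008], "roll": 0},
    {"slide": [0, 0, 0.008], "roll": 0},
  ],
)

```text
t: 12.82
eef_pos: [634.3, -43.7, 165.4]
tcp_rot: [3.141, -0.0, 0.933]
ft_force: [2.4, -5.0, -2.1]
opening: 0.174
grip_force: 30.0
```

Request:
step_arm(
  increments=[
    {"slide": [0, 0, 0.001], "roll": 0},
    {"slide": [0, 0, 0.002], "roll": 0},
    {"slide": [0, 0, 0.002], "roll": 0},
  ],
)

```text
t: 13.2
eef_pos: [634.3, -43.7, 163.5]
tcp_rot: [3.14, -0.0, 0.933]
ft_force: [2.5, -4.9, -1.1]
opening: 0.172
grip_force: 30.0
```

Request:
step_arm(
  increments=[
    {"slide": [0, 0, 0.001], "roll": 0},
    {"slide": [0, 0, 0.0015], "roll": 0},
    {"slide": [0, 0, 0.0015], "roll": 0},
  ],
)

```text
t: 13.58
eef_pos: [634.3, -43.7, 162.1]
tcp_rot: [3.14, -0.0, 0.933]
ft_force: [2.2, -5.3, -0.2]
opening: 0.17
grip_force: 30.0
```

Run:
```python
from h import *
im=imaging.read_camera("scene")
cv2.imwrite("pics/c6.png",cv2.resize(im["color"][190:270,280:350,::-1],None,fx=6,fy=6,interpolation=2))
```

```text
(no output)
```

View pics/c6.png

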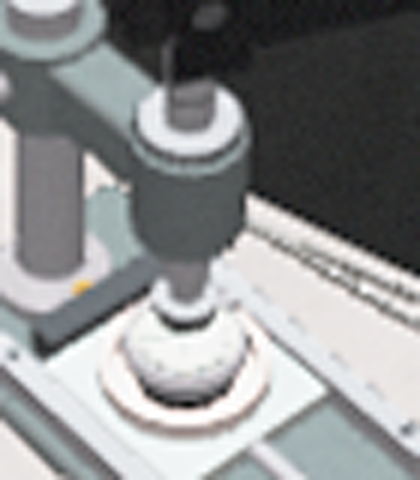

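The spindle slides down. The black foot at (185,312) is just above the glass, so I'm creeping down.

Request:
step_arm(
  increments=[
    {"slide": [0, 0, 0.001], "roll": 0},
    {"slide": [0, 0, 0.001], "roll": 0},
  ],
)

```text
t: 13.88
eef_pos: [634.3, -43.7, 161.1]
tcp_rot: [3.14, -0.0, 0.933]
ft_force: [2.8, -4.4, -1.2]
opening: 0.172
grip_force: 30.0
```

Request:
step_arm(
  increments=[
    {"slide": [0, 0, 0.001], "roll": 0},
    {"slide": [0, 0, 0.001], "roll": 0},
  ],
)

```text
t: 14.12
eef_pos: [634.3, -43.8, 160.1]
tcp_rot: [3.14, -0.0, 0.933]
ft_force: [3.1, -5.9, -1.0]
opening: 0.173
grip_force: 30.0
```

Request:
step_arm(
  increments=[
    {"slide": [0, 0, 0.001], "roll": 0},
    {"slide": [0, 0, 0.0015], "roll": 0},
    {"slide": [0, 0, 0.0015], "roll": 0},
  ],
)

```text
t: 14.5
eef_pos: [634.3, -43.7, 158.6]
tcp_rot: [3.14, -0.0, 0.933]
ft_force: [3.0, -4.8, 0.0]
opening: 0.17
grip_force: 30.0
```

Request:
step_arm(
  increments=[
    {"slide": [0, 0, 0.001], "roll": 0},
    {"slide": [0, 0, 0.001], "roll": 0},
  ],
)

```text
t: 14.75
eef_pos: [634.3, -43.8, 157.6]
tcp_rot: [3.14, -0.0, 0.933]
ft_force: [2.8, -5.1, 0.1]
opening: 0.169
grip_force: 30.0
```

Request:
step_arm(
  increments=[
    {"slide": [0, 0, 0.001], "roll": 0},
    {"slide": [0, 0, 0.0015], "roll": 0},
    {"slide": [0, 0, 0.0015], "roll": 0},
  ],
)

```text
t: 15.12
eef_pos: [634.3, -43.7, 156.1]
tcp_rot: [3.14, -0.0, 0.933]
ft_force: [2.5, -4.4, -0.6]
opening: 0.173
grip_force: 30.0
```

Request:
step_arm(
  increments=[
    {"slide": [0, 0, 0.001], "roll": 0},
    {"slide": [0, 0, 0.001], "roll": 0},
  ],
)

```text
t: 15.38
eef_pos: [634.3, -43.7, 155.1]
tcp_rot: [3.14, -0.0, 0.933]
ft_force: [2.8, -4.9, -0.3]
opening: 0.172
grip_force: 30.0
```

Request:
step_arm(
  increments=[
    {"slide": [0, 0, 0.001], "roll": 0},
    {"slide": [0, 0, 0.0015], "roll": 0},
    {"slide": [0, 0, 0.0015], "roll": 0},
  ],
)

```text
t: 15.75
eef_pos: [634.3, -43.7, 153.6]
tcp_rot: [3.14, -0.0, 0.933]
ft_force: [2.8, -4.8, 0.1]
opening: 0.169
grip_force: 30.0
```

Request:
step_arm(
  increments=[
    {"slide": [0, 0, 0.001], "roll": 0},
    {"slide": [0, 0, 0.001], "roll": 0},
  ],
)

```text
t: 16.0
eef_pos: [634.4, -43.7, 153.0]
tcp_rot: [3.14, -0.0, 0.933]
ft_force: [1.9, -5.0, 2.4]
opening: 0.172
grip_force: 30.0
```

Request:
step_arm(
  increments=[
    {"slide": [0, 0, 0.001], "roll": 0},
    {"slide": [0, 0, 0.001], "roll": 0},
    {"slide": [0, 0, 0.001], "roll": 0},
  ],
)

```text
t: 16.38
eef_pos: [634.5, -43.7, 152.4]
tcp_rot: [3.14, -0.001, 0.933]
ft_force: [0.9, -5.4, 5.4]
opening: 0.178
grip_force: 30.0
```

Request:
step_arm(
  increments=[
    {"slide": [0, 0, 0.001], "roll": 0},
    {"slide": [0, 0, 0.001], "roll": 0},
    {"slide": [0, 0, 0.001], "roll": 0},
  ],
)

```text
t: 16.75
eef_pos: [634.6, -43.8, 152.0]
tcp_rot: [3.139, -0.001, 0.933]
ft_force: [-0.5, -4.4, 9.5]
opening: 0.173
grip_force: 30.0
```

Run:
```python
from h import *
f=[]
for i in range(6):
    imaging.read_camera("top");s=state();f.append(list(s["ft_force"])+[s["eef_pos"][2]])
print(np.array(f).round(2),s["t"],s["moment"])
```

```text
[[ -0.28  -3.58  10.14 151.92]
 [  0.36  -4.5   10.75 151.93]
 [  0.19  -3.9   10.   151.94]
 [  0.51  -4.79   9.59 151.95]
 [  0.48  -4.7    9.67 151.96]
 [ -1.06  -4.36  10.26 151.95]] 17.05 [-1.04266191 -0.06425337 -0.02852805]
```

About 10 N on the glass, steady. Twisting back to lock.

Request:
step_arm(
  increments=[
    {"slide": [0, 0, 0], "roll": 0.12},
    {"slide": [0, 0, 0], "roll": 0.24},
    {"slide": [0, 0, 0], "roll": 0.36},
    {"slide": [0, 0, 0], "roll": 0.48},
    {"slide": [0, 0, 0], "roll": 0.6},
  ],
)

```text
t: 17.68
eef_pos: [633.4, -43.8, 151.8]
tcp_rot: [3.141, 0.0, 0.329]
ft_force: [-8.2, -4.9, 13.7]
opening: 0.172
grip_force: 30.0
```

Request:
step_arm(
  increments=[
    {"slide": [0, 0, 0], "roll": 0.15},
    {"slide": [0, 0, 0], "roll": 0.3},
    {"slide": [0, 0, 0], "roll": 0.45},
    {"slide": [0, 0, 0], "roll": 0.6},
    {"slide": [0, 0, 0], "roll": 0.6},
  ],
)

```text
t: 18.3
eef_pos: [633.2, -43.4, 151.8]
tcp_rot: [3.141, 0.001, -0.269]
ft_force: [-6.5, -3.8, 12.7]
opening: 0.175
grip_force: 30.0
```

Run:
```python
from h import *
np.set_printoptions(precision=3,suppress=True)
s=state();print(s["t"],s["eef_pos"],s["tcp_rot"],s["ft_force"],s["moment"],s["opening"])
```

```text
18.3 [633.249 -43.396 151.779] [ 3.141  0.001 -0.269] [-6.525 -3.79  12.721] [-0.346  0.895  0.47 ] 0.17490308517324094
```

The reading rose during locking, so the force may be near the upper limit. There's plenty of time, so I'll untwist, set it slightly lower and relock.

Request:
step_arm(
  increments=[
    {"slide": [0, 0, 0], "roll": -0.12},
    {"slide": [0, 0, 0], "roll": -0.24},
    {"slide": [0, 0, 0], "roll": -0.36},
    {"slide": [0, 0, 0], "roll": -0.48},
    {"slide": [0, 0, 0], "roll": -0.6},
  ],
)

```text
t: 18.92
eef_pos: [634.5, -44.1, 151.9]
tcp_rot: [3.14, -0.002, 0.336]
ft_force: [0.5, -7.5, 9.7]
opening: 0.174
grip_force: 30.0
```

Request:
step_arm(
  increments=[
    {"slide": [0, 0, 0], "roll": -0.15},
    {"slide": [0, 0, 0], "roll": -0.3},
    {"slide": [0, 0, 0], "roll": -0.45},
    {"slide": [0, 0, 0], "roll": -0.6},
    {"slide": [0, 0, 0], "roll": -0.6},
  ],
)

```text
t: 19.55
eef_pos: [634.6, -43.8, 151.9]
tcp_rot: [3.139, -0.001, 0.935]
ft_force: [0.7, -4.6, 9.2]
opening: 0.173
grip_force: 30.0
```

```bash
cat > m.py <<'E'
from h import *
f=[]
for i in range(6):
    imaging.read_camera("top");s=state();f.append(list(s["ft_force"])+list(s["eef_pos"])+list(s["moment"])+[s["tcp_rot"][2]])
np.set_printoptions(precision=2,suppress=True)
print(s["t"],np.mean(f,0))
E
python3 m.py
```

```text
19.85 [  0.36  -4.12   9.82 634.59 -43.78 151.94  -1.09  -0.16   0.01   0.93]
```

Request:
step_arm(
  increments=[
    {"slide": [0, 0, -0.0004], "roll": 0},
    {"slide": [0, 0, -0.0004], "roll": 0.12},
    {"slide": [0, 0, -0.0004], "roll": 0.26},
    {"slide": [0, 0, -0.0004], "roll": 0.4},
    {"slide": [0, 0, -0.0004], "roll": 0.54},
  ],
)

```text
t: 20.48
eef_pos: [633.4, -43.8, 152.0]
tcp_rot: [3.141, 0.001, 0.388]
ft_force: [-6.2, -6.4, 10.3]
opening: 0.171
grip_force: 30.0
```

Request:
step_arm(
  increments=[
    {"slide": [0, 0, 0], "roll": 0.16},
    {"slide": [0, 0, 0], "roll": 0.32},
    {"slide": [0, 0, 0], "roll": 0.48},
    {"slide": [0, 0, 0], "roll": 0.66},
    {"slide": [0, 0, 0], "roll": 0.68},
  ],
)

```text
t: 21.1
eef_pos: [633.4, -43.5, 151.9]
tcp_rot: [3.141, 0.0, -0.289]
ft_force: [-4.6, -4.7, 10.6]
opening: 0.178
grip_force: 30.5
```

```bash
python3 m.py
```

```text
21.4 [ -5.16  -4.44  10.27 633.39 -43.48 151.93  -0.46   0.73   0.67  -0.29]
```

Locked against the stop (0.67 N m). Unload, release, rise.

Request:
step_arm(
  increments=[
    {"slide": [0, 0, -0.0015], "roll": 0},
    {"slide": [0, 0, -0.0015], "roll": -0.02},
  ],
)

```text
t: 21.65
eef_pos: [633.3, -43.5, 152.3]
tcp_rot: [3.141, 0.001, -0.266]
ft_force: [-3.0, -4.7, 0.9]
opening: 0.17
grip_force: 29.8
```

Request:
step_arm(
  increments=[
    {"slide": [0, 0, 0], "roll": 0},
    {"slide": [0, 0, 0], "roll": 0},
    {"slide": [0, 0, 0], "roll": 0},
    {"slide": [0, 0, 0], "roll": 0},
  ],
  fingers=0.5,
)

```text
t: 22.15
eef_pos: [633.9, -43.3, 152.5]
tcp_rot: [-3.142, -0.0, -0.265]
ft_force: [0.0, -0.2, 0.5]
opening: 0.487
grip_force: 0.0
```

Request:
step_arm(
  increments=[
    {"slide": [0, 0, -0.03], "roll": 0},
    {"slide": [0, 0, -0.07], "roll": 0},
    {"slide": [0, 0, -0.11], "roll": 0},
    {"slide": [-0.03, 0, -0.13], "roll": 0},
    {"slide": [-0.08, 0, -0.14], "roll": 0},
  ],
)

```text
t: 22.78
eef_pos: [556.5, -22.5, 293.2]
tcp_rot: [-3.141, -0.001, -0.266]
ft_force: [0.3, 0.6, -0.3]
opening: 0.498
grip_force: 0.0
```

Request:
step_arm(
  increments=[
    {"slide": [-0.05, 0, 0], "roll": 0},
    {"slide": [-0.07, 0, 0], "roll": 0},
    {"slide": [-0.07, 0, 0], "roll": 0},
  ],
)

```text
t: 23.15
eef_pos: [488.5, -3.8, 293.2]
tcp_rot: [-3.141, -0.001, -0.265]
ft_force: [0.1, 0.4, 0.4]
opening: 0.504
grip_force: 0.0
```

Run:
```python
from h import *
s=state();print(s["t"],s["eef_pos"],s["qvel"].round(3))
a=imaging.read_camera("scene")["color"][120:340,200:440,::-1];b=imaging.read_camera("top")["color"][120:340,200:400,::-1]
cv2.imwrite("pics/c7.png",cv2.hconcat([cv2.resize(a,None,fx=1.8,fy=1.8,interpolation=2),cv2.resize(b,None,fx=1.8,fy=1.8,interpolation=2)]))
```

```text
23.15 [488.46314444  -3.79739783 293.20589121] [-0.008  0.039 -0.046 -0.001 -0.001 -0.004]
```

View pics/c7.png

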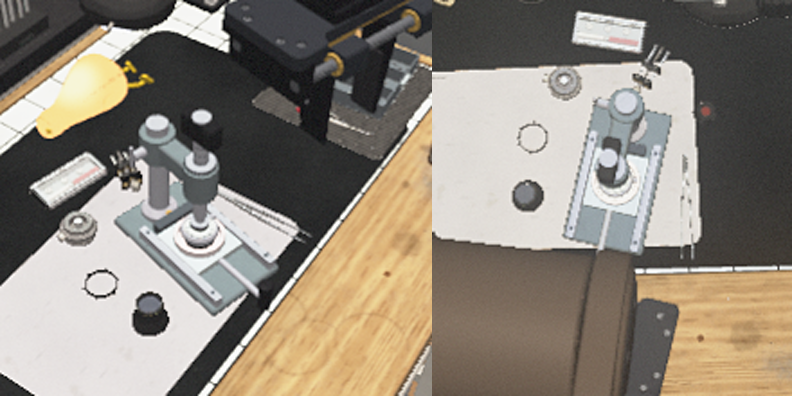

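The handle is back along the stand's x, the foot at scene crop (200,222) sits on the glass, the tray is home and the loose things look unmoved. Handing in.

```bash
python3 -c "
from h import *
print(env.job_done())"
```

```text
the job is handed in; nothing more can be done
None
```

I handed the job in at about 23 s: the tray is home and the spindle is twisted back to its locked stop. The foot presses the glass with roughly 9–10 N, estimated from the wrist force before release, not measured after it. The robot is clear, the loose things look undisturbed in the final pictures, and the hand-in returned no verdict.

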